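# Slide the shelf stop into its catch

### The arm

A 7-joint arm with a two-finger parallel gripper is mounted at the origin on the work surface. World frame = base frame: x ahead of the robot, y to its left, z up, the work surface at z = 0. Lengths are in m, angles in rad, forces in N, time in s.
With the tool pointing down it reaches from about 0.35 to 0.9 m from the base axis. Payload 8.1 kg.
Tool frame: the origin (TCP) lies on the centre line of the jaws, within the pads' length; the fingertips stand 14 mm ahead of it and the grasp point (between the pads) lies 5 mm behind it; z points along the fingers, y is the direction in which the jaws open and shut (so a half turn about z gives the same grasp; the last joint's range is limited). The gripper opens to 92 mm and grips with 3 to 60 N. Pads are 19 mm wide; open, the fingers measure 130 mm over their backs; the gripper's body (75 mm by 190 mm) begins 47 mm behind the grasp point.
Start: joints at [-1.326, 0.434, 0.025, 1.573, -0.012, 1.134, -0.075], TCP at [0.213, 0.588, 0.221] pointing down, gripper open.
Joint ranges: [-2.62, 2.62], [-0.44, 2.09], [-1.27, 1.32], [0.08, 2.57], [-1.32, 4.46], [0.12, 2], [-2.74, 2.74]. Speed limits (rad/s): [2.22, 2.22, 3.01, 3.01, 3.14, 3.14, 3.14].

### API

Orientations are given as a rotation vector (axis times angle).
In Python, from cell import arm, optics gives the robot as it stands.
- The arm moves only by the shell command python3 -m creep 'ROWS' [FORCE]. ROWS is JSON, a list of rows, each an object with "translation": the shift along the tool's x, y, z in m, a list of three; "rot": the turn, a rotation vector about the tool's x, y, z in degrees, a list of three; "jaw": the finger opening in m, from 0 to 0.0918. In form: [{"translation": [x, y, z], "rot": [wx, wy, wz], "jaw": jaw}, ...]. A call has 1 to 12 rows; each row shifts and turns the commanded pose from where the row before left it, along the tool's axes as they then stand; what a row does not reach is not made up. A row lasts 1/12 s, in which the tool goes at most 41.7 mm and 7.16 degrees, less where a joint would pass 70% of its speed; a pose out of reach is approached as far as the arm can. A call is refused whole if a number of a shift passes 0.0417 or a number of a turn 7.16, either way. A call with a gripper value outside its range is refused whole. The fingers move at their own pace and stop on an object; FORCE is the grip in N (left out, the last holds). Time passes only in rows, so rows that do not move let the fingers close. It gives the time, the measured TCP pose, the force and the opening at its end, in the units of the state.
- arm.observe(): the state, without advancing time (a new reading comes with each control period).
- optics.get_image(name): name is "scene" or "top" or "wrist"; returns the picture (400x640x3 uint8, red, green, blue); there is no depth.
- optics.camera_info(name): a dict with "fx", "fy", "cx", "cy" (pixels), "R" (3x3) and "t" (3): a world point X has camera coordinates R X + t. Camera axes: x right, y down, z forward; pixel columns grow to the right and rows downward; lengths in m; the calibration is good to about 2 mm. A picture is of the moment at which its call begins: read the wrist's pose just before it. camera_info takes no time and is no camera call; for the wrist camera it gives the pose at the moment of the call.
- arm.sign_off(): hands the job in, once; it reports no verdict.
Trained networks look in the newest picture that a camera, given by its name, has taken for a name from the list of things; names that differ only in an ending like _2 or _b are one class to them, and where a whole thing is asked for, a point or a joint stands for the part that bears it (a point fixed in the world has none). Each returns a list of dicts, best first, with "score" (0 to 1); they miss things now and then, are a little off and sometimes report something else, mostly with a low value. They report only what shows in the picture. A call takes as long as a camera call.
- optics.boxes_of(camera, thing): "location" ([column, row] in pixels, amid what is visible of it).
- optics.pinpoint(camera, thing): "location" ([column, row] in pixels: a listed point, or the origin of a listed thing).
The state is a dict: "clock": time; "joints": joint angles; "dq": joint speeds; "joint_efforts": joint torques, N m; "position": TCP position; "ee_rot": TCP orientation; "force": force on the tool from outside, world axes, zero at the start; "ft_torque": the same for the moment, N m; "width": opening from 0.0 (shut) to 1.0 (fully open).
Only numpy, scipy, OpenCV 4.12 (cv2) and the standard library are available. Lean on these libraries where they do the work, as an engineer would, in place of code of your own. Each camera call takes 0.05 s, during which the arm holds its last target.

### The job

Push the sliding shelf stop along its rail towards the jar and the pill bottle until it clicks into the catch, and leave it seated there. Only push it, gently, with the fingertips or the outside of the fingers; do not grip it, do not run it on past the catch, and leave everything else on the shelf where it stands.

Things in the scene. Friction and masses are not known exactly. Their poses are not given: they have to be found in the camera images.
- rail: Aluminium channel rail fixed to the shelf: 300 mm long (its y), 36 wide (x), 14 high; grey end caps 16 high. Origin: centre of its underside. z up, +y is the way to push. An upright end plate is fixed to it at y = 256 mm (80 high, x -20 to 100). Jar and pill bottle stand between catch and plate on the +x side, nearest edge y = 96 mm or more. Turned up to 0.35 rad.
- stop (a joint): Travel of the shelf stop along the rail in m, 0 to 0.245, growing towards rail +y; the stop is at rail y = joint - 0.130. Starts at 0 to 0.05, stays where left. Slides at about 2 N; needs 6 to 8 N to climb the catch's first pin, then drops in by itself (force dips, it jumps a few mm ahead); about 25 N would force it on past the second pin.
- fin (a point): Point on the stop, which is a white carriage on the rail (44 mm across, 40 along, top 28.5 above the shelf) with an upright steel plate, the fin: 4 mm thick along the rail, 28 to 81 mm above the shelf, rail x -22 to +85. The point: mid-thickness of the fin, over the rail's centre line, 55 mm above the shelf; the face to push lies 2 mm to rail -y of it. Axes as the rail's.
- seat (a point): Centre of the catch, on the rail's centre line, 14 mm above the shelf. The stop is seated when the fin is straight above it. The catch is a dark steel clip, immovable, at rail y 20 to 70 mm, with two 6 mm steel cross pins in the channel, 5 mm before and 7 mm after this point; the stop's sprung ball sits down between them. Axes as the rail's.
- index (a point): Tip of the catch's dark steel index tab, 24 mm above the shelf, 31 mm to the rail -x side of the seat and level with it along the rail. When the stop is seated, the small steel pointer on the -x side of its carriage (level with the fin, 27 mm above the shelf) stands over this tab.
- jar: Lidded glass jar, 68 mm across, 82 mm high, standing on the end plate's 3 mm thick foot; origin at its underside centre. May change places with the pill bottle.
- pills: Closed blue pill bottle with white cap, 46 mm across, 80 mm high; origin at its underside centre.
- cover: Grey silicone toothbrush cover lying near the rail on its -x side, 28 x 128 x 22 mm; origin under its thicker part.
- comb: Purple plastic comb lying on the shelf, 160 mm long, 5 mm thick.
- clipper: Steel nail clipper lying on the shelf, 62 mm long, 17 mm high.
- tumbler: White ceramic tumbler, 72 mm across, 95 mm high.
- floss: White floss box lying flat, 45 x 55 x 18 mm.

How it is judged:
At the end, for the whole second after the job is handed in: The stop rests in the catch: its fin within 3 mm of straight above the catch's centre, measured along the rail, and at rest (y of fin in the frame of seat between -0.003 and 0.003 m and velocity of joint stop between -0.01 and 0.01 m/s); the robot touches nothing.
It fails at once if the stop is run past the catch (more than 6 mm beyond its centre) (y of fin in the frame of seat above 0.006 m).
It fails at once if the stop is gripped or pressed hard (over 35 N from the fingers) (contact force between the fingers and stop above 35 N).
It fails at once if the jar or the pill bottle is moved more than 10 mm (distance of any of jar, pills from where it was at the start of the episode above 0.01 m).
It fails at once if another thing on the shelf is moved more than 15 mm (distance of any of cover, comb, clipper, tumbler, floss from where it was at the start of the episode above 0.015 m).
It also fails if it takes over 42 s, if anything falls off the work surface, if the arm or the gripper's body presses on something with over 40 N, if the wrist force passes 120 N, or if a joint passes its speed limit or range.

## Working session

There is one attempt and no reset: what is moved stays moved. The work goes in short steps, Python scripts to look and compute and a shell command to move; the robot and the scene stay as the last step left them, time stands still between calls to the robot, and variables do not carry over. Pictures are saved under pics/ and viewed, and the job is handed in when it is done.

```bash
mkdir -p pics; ls
python3 - <<'E'
from cell import arm, optics
import cv2
s=arm.observe();print(s)
for c in ("scene","top"):
    im=optics.get_image(c);cv2.imwrite(f"pics/{c}0.png",im[:,:,::-1])
    i=optics.camera_info(c);print(c,i)
    for n in ("fin","seat","index","rail","jar","pills","cover"):
        r=optics.pinpoint(c,n);print(n,[(x['location'],round(x['score'],2)) for x in r[:2]])
print(arm.observe()['clock'])
E
```

```text
pics
{'clock': 0.0, 'joints': array([-1.3255889 ,  0.43520742,  0.02496753,  1.5740833 , -0.01154495,
        1.13402555, -0.07508334]), 'dq': array([ 0.00030417,  0.00076221, -0.00067444, -0.00014888, -0.00043799,
        0.00126411, -0.00027691]), 'joint_efforts': array([ 7.90473878e-04, -6.67847300e+01,  9.85505171e-01, -3.14457214e+01,
       -6.04988867e-02,  4.32220974e-02,  1.82953181e-04]), 'position': array([0.21291458, 0.58705945, 0.21985995]), 'ee_rot': array([-5.43608591e-01, -3.09411692e+00,  2.47848303e-03]), 'force': array([-0.19209814,  0.90597227,  0.60356315]), 'ft_torque': array([ 0.03013745, -0.0077348 , -0.05091594]), 'width': 1.0022729062318831}
scene {'fx': 362.58952436438796, 'fy': 362.58952436438796, 'cx': 318.23028280501575, 'cy': 195.0616468980656, 'R': array([[ 0.28402255,  0.95881518, -0.00215235],
       [ 0.81291727, -0.24199344, -0.52972132],
       [-0.5084257 ,  0.14870312, -0.84816902]]), 't': array([-0.15561291, -0.42839477,  1.2635681 ])}
fin [([301.6, 205.8], 0.55)]
seat [([339.9, 185.9], 0.52)]
index [([331.5, 179.6], 0.54)]
rail [([334.2, 192.6], 0.87)]
jar []
pills [([386.9, 190.6], 0.59), ([342.2, 187.0], 0.32)]
cover [([314.4, 175.7], 0.75), ([404.7, 175.2], 0.36)]
top {'fx': 364.7902922200851, 'fy': 364.7902922200851, 'cx': 317.70862852412876, 'cy': 202.15010379809823, 'R': array([[ 0.02196066, -0.99975798, -0.00131067],
       [-0.99504662, -0.02172999, -0.09700532],
       [ 0.09695337,  0.00343448, -0.995283  ]]), 't': array([-0.02919515,  0.58746841,  1.10831945])}
fin [([331.9, 202.6], 0.53)]
seat [([289.3, 219.9], 0.53)]
index [([295.4, 224.8], 0.46)]
rail [([299.8, 217.9], 0.74)]
jar [([228.3, 216.7], 0.85), ([250.9, 207.4], 0.3)]
pills [([256.4, 207.4], 0.46)]
cover [([313.8, 239.2], 0.83)]
0.8
```

```bash
cat > h.py <<'E'
import numpy as np
from cell import arm, optics
from scipy.spatial.transform import Rotation as Ro
def ray(i,uv,z):
    R=np.array(i['R']);t=np.array(i['t']);c=-R.T@t
    d=R.T@np.array([(uv[0]-i['cx'])/i['fx'],(uv[1]-i['cy'])/i['fy'],1])
    return c+d*(z-c[2])/d[2]
def px(i,X):
    p=np.array(i['R'])@np.asarray(X)+np.array(i['t']);return [i['fx']*p[0]/p[2]+i['cx'],i['fy']*p[1]/p[2]+i['cy']]
E
python3 - <<'E'
from h import *
import cv2
P={'scene':dict(fin=(301.6,205.8),seat=(339.9,185.9),index=(331.5,179.6),rail=(334.2,192.6),pills=(386.9,190.6),cover=(314.4,175.7)),
'top':dict(fin=(331.9,202.6),seat=(289.3,219.9),index=(295.4,224.8),rail=(299.8,217.9),jar=(228.3,216.7),pills=(256.4,207.4),cover=(313.8,239.2))}
Z=dict(fin=.055,seat=.014,index=.024)
for c in P:
    i=optics.camera_info(c)
    for n,uv in P[c].items(): print(c,n,ray(i,uv,Z.get(n,0)).round(4))
for c in P:
    im=cv2.imread(f"pics/{c}0.png"); cv2.imwrite(f"pics/{c}0z.png",cv2.resize(im[120:320,160:480],None,fx=2.5,fy=2.5,interpolation=cv2.INTER_CUBIC))
E
```

```text
scene fin [ 0.5803 -0.0532  0.055 ]
scene seat [0.5256 0.0686 0.014 ]
scene index [0.5055 0.0505 0.024 ]
scene rail [0.5336 0.0502 0.    ]
scene pills [0.5689 0.1919 0.    ]
scene cover [0.4634 0.0137 0.    ]
top fin [ 0.585  -0.0596  0.055 ]
top seat [0.5314 0.0717 0.014 ]
top index [0.5161 0.0515 0.024 ]
top rail [0.5392 0.0396 0.    ]
top jar [0.538  0.2673 0.    ]
top pills [0.5696 0.179  0.    ]
top cover [ 0.4727 -0.0064  0.    ]
```

View pics/scene0.png

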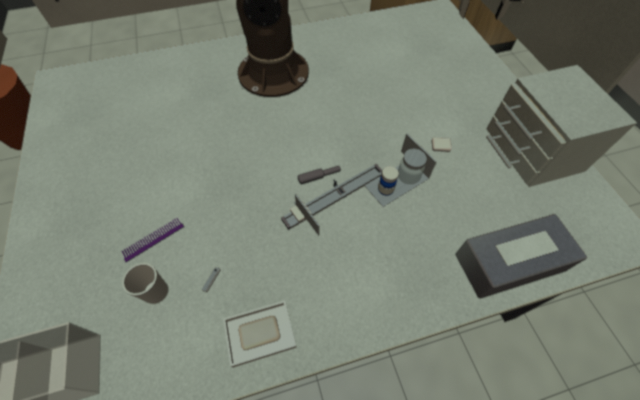

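View pics/top0.png

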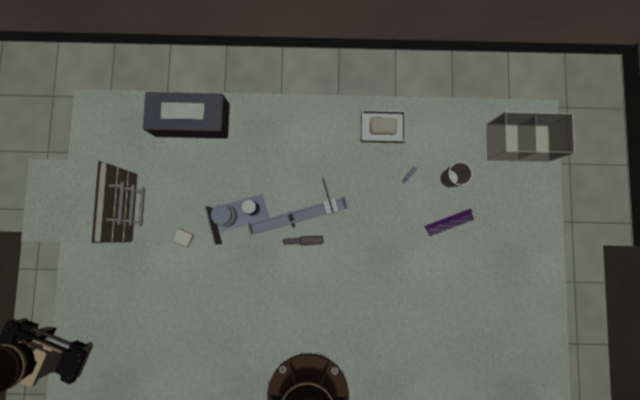

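The views show the stop at the right end in the top view (fin about 331,195), the catch near 290,219, and the jar and pills beyond it to the left. The cover lies near 305,240. Next I'll work out the rail angle.

Run:
```python
from h import *
import cv2
i=optics.camera_info('top')
a=ray(i,(346,203),.014);b=ray(i,(251,230),.014);print(a,b,np.linalg.norm(a-b),np.arctan2(-(b-a)[0],(b-a)[1]))
im=cv2.imread("pics/top0.png")[160:270,190:370];cv2.imwrite("pics/t1.png",cv2.resize(im,None,fx=4.4,fy=4.4,interpolation=cv2.INTER_CUBIC))
s=arm.observe();R=Ro.from_rotvec(s['ee_rot']).as_matrix();print(R.round(3))
```

```text
[ 0.58863861 -0.1055854   0.014     ] [0.49714586 0.19081298 0.014     ] 0.31019820203924386 0.29940248950540005
[[-0.94   0.341  0.   ]
 [ 0.341  0.94   0.   ]
 [ 0.     0.    -1.   ]]
```

View pics/t1.png

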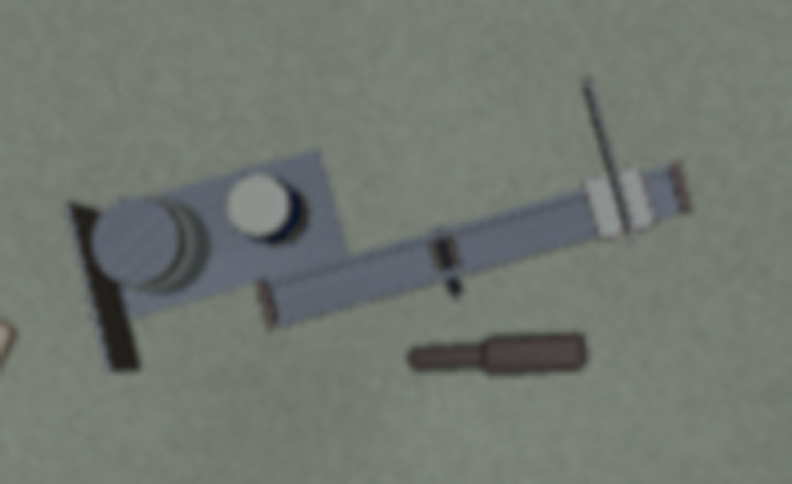

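```bash
python3 -m creep '[{"translation":[0,0,0],"rot":[0,0,6.65],"jaw":0},{"translation":[0,0,0],"rot":[0,0,6.65],"jaw":0},{"translation":[0,0,0],"rot":[0,0,6.65],"jaw":0},{"translation":[0,0,0],"rot":[0,0,6.65],"jaw":0},{"translation":[0,0,0],"rot":[0,0,6.65],"jaw":0},{"translation":[0,0,0],"rot":[0,0,6.65],"jaw":0},{"translation":[0,0,0],"rot":[0,0,6.65],"jaw":0},{"translation":[0,0,0],"rot":[0,0,6.65],"jaw":0}]' 10
python3 -m creep '[{"translation":[-0.039,0.0085,0],"rot":[0,0,0],"jaw":0},{"translation":[-0.039,0.0085,0],"rot":[0,0,0],"jaw":0},{"translation":[-0.039,0.0085,0],"rot":[0,0,0],"jaw":0},{"translation":[-0.039,0.0085,0],"rot":[0,0,0],"jaw":0},{"translation":[-0.039,0.0085,0],"rot":[0,0,0],"jaw":0},{"translation":[-0.039,0.0085,0],"rot":[0,0,0],"jaw":0},{"translation":[-0.039,0.0085,0],"rot":[0,0,0],"jaw":0},{"translation":[-0.039,0.0085,0],"rot":[0,0,0],"jaw":0},{"translation":[-0.039,0.0085,0],"rot":[0,0,0],"jaw":0},{"translation":[-0.039,0.0085,0],"rot":[0,0,0],"jaw":0}]'
```

```text
clock: 1.47
position: [0.213, 0.5876, 0.2207]
ee_rot: [-1.879, -2.518, -0.0]
force: [0.1, -0.3, 0.3]
width: 0.465
clock: 2.3
position: [0.4082, 0.2373, 0.221]
ee_rot: [-1.871, -2.523, -0.002]
force: [0.6, -0.5, 0.2]
width: 0.006
```

```bash
python3 -m creep '[{"translation":[-0.039,0.0085,0],"rot":[0,0,0],"jaw":0},{"translation":[-0.039,0.0085,0],"rot":[0,0,0],"jaw":0},{"translation":[-0.039,0.0085,0],"rot":[0,0,0],"jaw":0},{"translation":[-0.039,0.0085,0],"rot":[0,0,0],"jaw":0},{"translation":[-0.039,0.0085,0],"rot":[0,0,0],"jaw":0},{"translation":[-0.039,0.0085,0],"rot":[0,0,0],"jaw":0},{"translation":[-0.039,0.0085,0],"rot":[0,0,0],"jaw":0},{"translation":[-0.039,0.0085,0],"rot":[0,0,0],"jaw":0},{"translation":[-0.039,0.0085,0],"rot":[0,0,0],"jaw":0},{"translation":[-0.039,0.0085,0],"rot":[0,0,0],"jaw":0},{"translation":[0,0,0],"rot":[0,0,0],"jaw":0}]'
python3 - <<'E'
from h import *
import cv2
Z=dict(fin=.055,seat=.014,index=.024)
im=optics.get_image('wrist');cv2.imwrite("pics/w1.png",im[:,:,::-1])
i=optics.camera_info('wrist')
s=arm.observe();print(s['position'],Ro.from_rotvec(s['ee_rot']).as_matrix().round(3))
for n in ("fin","seat","index","rail"):
    for x in optics.pinpoint('wrist',n)[:2]: print(n,x['location'],round(x['score'],2),ray(i,x['location'],Z.get(n,0)).round(4))
E
```

```text
clock: 3.22
position: [0.6038, -0.1189, 0.2209]
ee_rot: [1.879, 2.511, -0.005]
force: [-1.7, -0.1, -0.7]
width: 0.005
[ 0.60274734 -0.11501225  0.22054161] [[-0.284  0.959  0.001]
 [ 0.959  0.284 -0.003]
 [-0.003 -0.    -1.   ]]
fin [312.5, 124.3] 0.8 [ 0.5772 -0.0518  0.055 ]
seat [310.5, 5.0] 0.58 [0.5392 0.0686 0.014 ]
seat [306.7, 28.0] 0.27 [0.5413 0.0458 0.014 ]
rail [308.5, 26.9] 0.63 [0.5416 0.0506 0.    ]
```

View pics/w1.png

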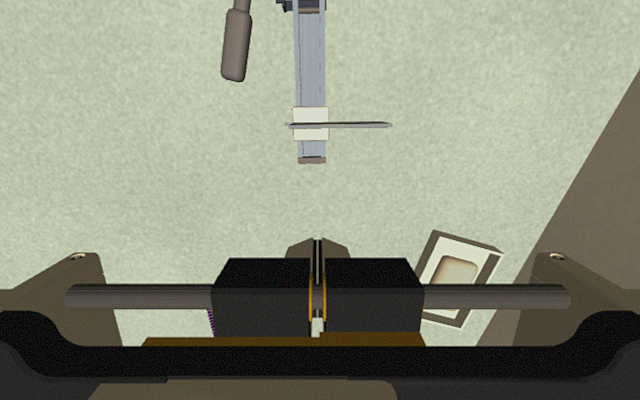

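Wrist view shows the fin at about (312,124), square to the tool, with the closed fingers on the rail's centre line. Next I descend behind the fin and approach it.

```bash
python3 -m creep '[{"translation":[0,0,0.04],"rot":[0,0,0],"jaw":0},{"translation":[0,0,0.04],"rot":[0,0,0],"jaw":0},{"translation":[0,0,0.04],"rot":[0,0,0],"jaw":0},{"translation":[0,0,0.04],"rot":[0,0,0],"jaw":0},{"translation":[0.01,0,0],"rot":[0,0,0],"jaw":0},{"translation":[0.01,0,0],"rot":[0,0,0],"jaw":0},{"translation":[0.01,0,0],"rot":[0,0,0],"jaw":0},{"translation":[0,0,0],"rot":[0,0,0],"jaw":0},{"translation":[0,0,0],"rot":[0,0,0],"jaw":0}]'
python3 - <<'E'
from h import *
import cv2
Z=dict(fin=.055,seat=.014,index=.024)
s=arm.observe();print(s['position'],s['force'])
im=optics.get_image('wrist');cv2.imwrite("pics/w2.png",im[:,:,::-1])
i=optics.camera_info('wrist')
for n in ("fin","seat","index"):
    for x in optics.pinpoint('wrist',n)[:2]: print(n,x['location'],round(x['score'],2),ray(i,x['location'],Z.get(n,0)).round(4))
E
```

```text
clock: 4.22
position: [0.5949, -0.0792, 0.0631]
ee_rot: [1.867, 2.523, 0.005]
force: [-1.1, -0.9, 0.1]
width: 0.008
[ 0.59493432 -0.07921685  0.06310174] [-1.07637375 -0.9380545   0.05077114]
fin [303.0, 201.0] 0.77 [ 0.5766 -0.0556  0.055 ]
```

View pics/w2.png

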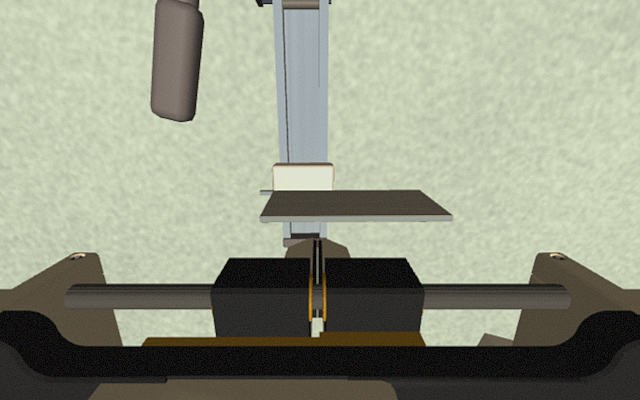

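```bash
python3 -m creep '[{"translation":[0.002,-0.004,0],"rot":[0,0,0],"jaw":0},{"translation":[0.002,-0.004,0],"rot":[0,0,0],"jaw":0},{"translation":[0.004,0,0],"rot":[0,0,0],"jaw":0},{"translation":[0.004,0,0],"rot":[0,0,0],"jaw":0},{"translation":[0.004,0,0],"rot":[0,0,0],"jaw":0},{"translation":[0.004,0,0],"rot":[0,0,0],"jaw":0},{"translation":[0.004,0,0],"rot":[0,0,0],"jaw":0},{"translation":[0.004,0,0],"rot":[0,0,0],"jaw":0},{"translation":[0.004,0,0],"rot":[0,0,0],"jaw":0},{"translation":[0.004,0,0],"rot":[0,0,0],"jaw":0}]'
python3 -m creep '[{"translation":[0.005,0,0],"rot":[0,0,0],"jaw":0},{"translation":[0.005,0,0],"rot":[0,0,0],"jaw":0},{"translation":[0.005,0,0],"rot":[0,0,0],"jaw":0},{"translation":[0.005,0,0],"rot":[0,0,0],"jaw":0},{"translation":[0.005,0,0],"rot":[0,0,0],"jaw":0},{"translation":[0.005,0,0],"rot":[0,0,0],"jaw":0},{"translation":[0.005,0,0],"rot":[0,0,0],"jaw":0},{"translation":[0.005,0,0],"rot":[0,0,0],"jaw":0}]'
python3 - <<'E'
from h import *
import cv2
Z=dict(fin=.055,seat=.014,index=.024)
s=arm.observe();print(s['position'],s['force'])
for c in ('wrist','top','scene'):
  im=optics.get_image(c);cv2.imwrite(f"pics/{c}3.png",im[:,:,::-1])
  i=optics.camera_info(c)
  for n in ("fin","seat","index"):
    for x in optics.pinpoint(c,n)[:2]: print(c,n,x['location'],round(x['score'],2),ray(i,x['location'],Z.get(n,0)).round(4))
E
```

```text
clock: 5.25
position: [0.575, -0.0485, 0.0606]
ee_rot: [-1.872, -2.523, 0.001]
force: [-1.2, -3.0, 1.2]
width: 0.007
clock: 5.92
position: [0.5634, -0.0099, 0.0606]
ee_rot: [-1.871, -2.523, 0.0]
force: [-1.5, -2.3, -1.0]
width: 0.004
[ 0.56342583 -0.00989705  0.06060005] [-1.45449326 -2.29386811 -1.0006661 ]
wrist fin [317.3, 223.4] 0.82 [0.5578 0.005  0.055 ]
wrist seat [316.9, 114.5] 0.96 [0.5383 0.0681 0.014 ]
wrist index [268.2, 114.6] 0.69 [0.507  0.0586 0.024 ]
scene fin [324.8, 194.5] 0.58 [0.5648 0.0127 0.055 ]
```

View pics/wrist3.png

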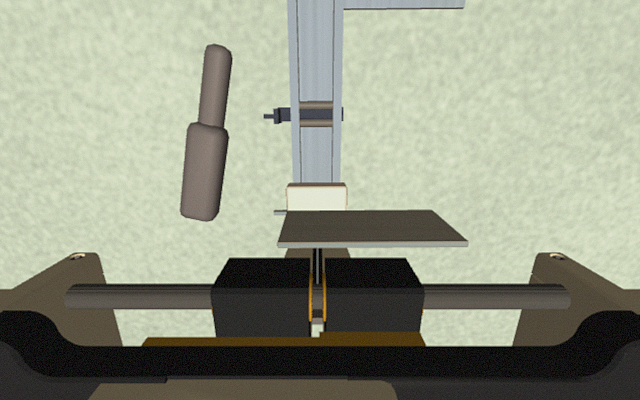

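Wrist view: fingers are on the fin, and the clip is at (317,114) with its tab at (268,115). About 66 mm remain. I'll push 48 mm more, then slow down.

```bash
python3 -m creep '[{"translation":[0.004,0,0],"rot":[0,0,0],"jaw":0},{"translation":[0.004,0,0],"rot":[0,0,0],"jaw":0},{"translation":[0.004,0,0],"rot":[0,0,0],"jaw":0},{"translation":[0.004,0,0],"rot":[0,0,0],"jaw":0},{"translation":[0.004,0,0],"rot":[0,0,0],"jaw":0},{"translation":[0.004,0,0],"rot":[0,0,0],"jaw":0},{"translation":[0.004,0,0],"rot":[0,0,0],"jaw":0},{"translation":[0.004,0,0],"rot":[0,0,0],"jaw":0},{"translation":[0.004,0,0],"rot":[0,0,0],"jaw":0},{"translation":[0.004,0,0],"rot":[0,0,0],"jaw":0},{"translation":[0.004,0,0],"rot":[0,0,0],"jaw":0},{"translation":[0.002,0,0],"rot":[0,0,0],"jaw":0}]'
python3 - <<'E'
from h import *
import cv2
Z=dict(fin=.055,seat=.014,index=.024)
s=arm.observe();print(s['position'],s['force'])
for c in ('wrist','top','scene'):
  im=optics.get_image(c);cv2.imwrite(f"pics/{c}4.png",im[:,:,::-1])
  i=optics.camera_info(c)
  for n in ("fin","seat","index"):
    for x in optics.pinpoint(c,n)[:2]: print(c,n,x['location'],round(x['score'],2),ray(i,x['location'],Z.get(n,0)).round(4))
E
```

```text
clock: 7.52
position: [0.55, 0.0344, 0.0605]
ee_rot: [-1.871, -2.523, -0.0]
force: [-0.8, -1.3, 0.2]
width: 0.007
[0.54997931 0.03439734 0.06053435] [-0.82875322 -1.32928763  0.2438364 ]
wrist fin [318.6, 225.2] 0.56 [0.5457 0.0474 0.055 ]
wrist seat [316.8, 182.6] 0.66 [0.5393 0.0641 0.014 ]
wrist index [271.9, 182.7] 0.69 [0.5076 0.0569 0.024 ]
scene fin [333.6, 186.1] 0.62 [0.5467 0.0423 0.055 ]
```

View pics/wrist4.png

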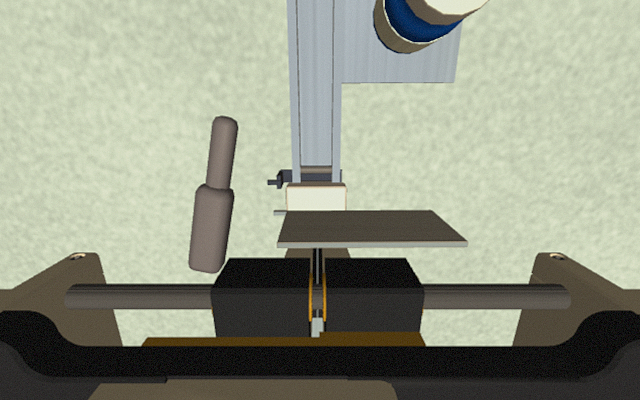

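The pointer (row 212) is about 30 px short of the tab (row 182), roughly 20 mm. From here I go slower.

```bash
python3 -m creep '[{"translation":[0.002,0,0],"rot":[0,0,0],"jaw":0},{"translation":[0.002,0,0],"rot":[0,0,0],"jaw":0},{"translation":[0.002,0,0],"rot":[0,0,0],"jaw":0},{"translation":[0.002,0,0],"rot":[0,0,0],"jaw":0},{"translation":[0.001,0,0],"rot":[0,0,0],"jaw":0}]'
python3 -m creep '[{"translation":[0.001,0,0],"rot":[0,0,0],"jaw":0},{"translation":[0.0005,0,0],"rot":[0,0,0],"jaw":0}]'
python3 -m creep '[{"translation":[0.001,0,0],"rot":[0,0,0],"jaw":0},{"translation":[0.0005,0,0],"rot":[0,0,0],"jaw":0}]'
```

```text
clock: 8.53
position: [0.5475, 0.0425, 0.0606]
ee_rot: [-1.871, -2.523, 0.0]
force: [-0.7, -2.3, 0.9]
width: 0.008
clock: 8.7
position: [0.5472, 0.0438, 0.0607]
ee_rot: [-1.871, -2.523, -0.0]
force: [0.0, -2.3, 1.4]
width: 0.005
clock: 8.87
position: [0.5467, 0.0451, 0.0606]
ee_rot: [-1.872, -2.523, 0.0]
force: [-0.1, -1.2, 1.2]
width: 0.004
```

```bash
python3 -m creep '[{"translation":[0.001,0,0],"rot":[0,0,0],"jaw":0},{"translation":[0,0,0],"rot":[0,0,0],"jaw":0}]'|egrep 'pos|for'
python3 -m creep '[{"translation":[0.001,0,0],"rot":[0,0,0],"jaw":0},{"translation":[0,0,0],"rot":[0,0,0],"jaw":0}]'|egrep 'pos|for'
python3 - <<'E'
from h import *
import cv2
im=optics.get_image('wrist')[:,:,::-1];cv2.imwrite("pics/w5.png",cv2.resize(im[160:260,240:400],None,fx=4,fy=4))
E
```

```text
position: [0.5465, 0.0458, 0.0607]
force: [-0.1, -2.8, 2.2]
position: [0.5464, 0.0462, 0.0607]
force: [0.7, -6.0, 0.7]
```

View pics/w5.png

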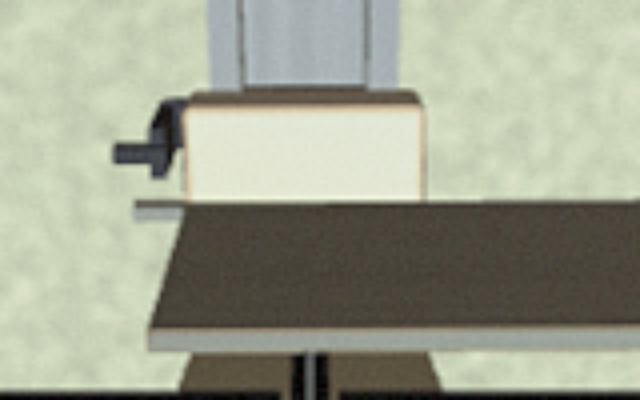

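The wrist crop shows the pointer about 14 px (9–10 mm) short of the tab, and the force is rising to 6 N: it is climbing the pin.

```bash
python3 -m creep '[{"translation":[0.001,0,0],"rot":[0,0,0],"jaw":0},{"translation":[0,0,0],"rot":[0,0,0],"jaw":0}]'|egrep 'pos|for'
python3 -m creep '[{"translation":[0.001,0,0],"rot":[0,0,0],"jaw":0},{"translation":[0,0,0],"rot":[0,0,0],"jaw":0}]'|egrep 'pos|for'
```

```text
position: [0.5464, 0.0464, 0.0607]
force: [1.6, -7.1, 0.7]
position: [0.5461, 0.0471, 0.0607]
force: [1.2, -6.3, 1.0]
```

```bash
python3 -m creep '[{"translation":[0.001,0,0],"rot":[0,0,0],"jaw":0},{"translation":[0,0,0],"rot":[0,0,0],"jaw":0}]'|egrep 'pos|for'
python3 -m creep '[{"translation":[0.001,0,0],"rot":[0,0,0],"jaw":0},{"translation":[0,0,0],"rot":[0,0,0],"jaw":0}]'|egrep 'pos|for'
```

```text
position: [0.546, 0.0477, 0.0607]
force: [2.2, -9.2, 0.5]
position: [0.5454, 0.0496, 0.0607]
force: [-0.2, -4.1, 1.3]
```

Run:
```python
from h import *
import cv2
print(arm.observe()['force'])
im=optics.get_image('wrist')[:,:,::-1];cv2.imwrite("pics/w6.png",cv2.resize(im[160:260,240:400],None,fx=4,fy=4))
print(arm.observe()['force'],arm.observe()['position'])
```

```text
[-0.19710162 -4.09012218  1.2672412 ]
[ 0.03703356 -5.11153602  1.5262925 ] [0.54526486 0.04996215 0.06068383]
```

View pics/w6.png

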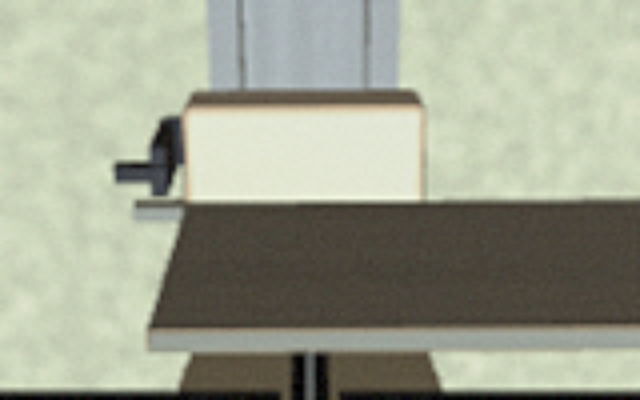

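```bash
python3 -m creep '[{"translation":[0.0008,0,0],"rot":[0,0,0],"jaw":0},{"translation":[0,0,0],"rot":[0,0,0],"jaw":0}]'|egrep 'pos|for'
python3 -m creep '[{"translation":[0.0008,0,0],"rot":[0,0,0],"jaw":0},{"translation":[0,0,0],"rot":[0,0,0],"jaw":0}]'|egrep 'pos|for'
```

```text
position: [0.5448, 0.0516, 0.0606]
force: [-0.3, -2.0, 1.3]
position: [0.5444, 0.0531, 0.0605]
force: [-1.1, -0.7, 0.7]
```

Run:
```python
from h import *
import cv2
im=optics.get_image('wrist')[:,:,::-1];cv2.imwrite("pics/w7.png",cv2.resize(im[160:260,240:400],None,fx=4,fy=4))
i=optics.camera_info('wrist');R=np.array(i['R']);print((-R.T@np.array(i['t'])).round(3),R[2].round(3))
s=arm.observe();print(s['force'],s['position'])
# predicted parallax: pixel offset pointer-over-tab
T=np.array([.507,.058,.024]);print(px(i,T),px(i,T+[0,0,.003]))
```

```text
[0.519 0.133 0.224] [ 0.09  -0.296 -0.951]
[-0.59752235  0.55911115 -0.20304624] [0.54438869 0.05327301 0.0605246 ]
[np.float64(272.5717111595985), np.float64(206.55609927154606)] [np.float64(271.9602954695958), np.float64(207.87491359617522)]
```

View pics/w7.png

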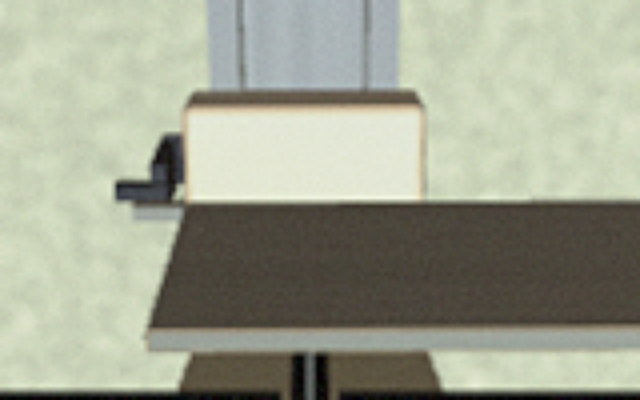

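```bash
python3 -m creep '[{"translation":[0.0008,0,0],"rot":[0,0,0],"jaw":0},{"translation":[0,0,0],"rot":[0,0,0],"jaw":0}]'|egrep 'pos|for'
python3 - <<'E'
from h import *
import cv2
im=optics.get_image('wrist')[:,:,::-1];cv2.imwrite("pics/w8.png",cv2.resize(im[160:260,240:400],None,fx=4,fy=4))
s=arm.observe();print(s['force'],s['position'])
E
```

```text
position: [0.5443, 0.0538, 0.0605]
force: [-0.5, -0.1, 0.1]
[-0.30905304 -0.88193582  0.54050665] [0.54431594 0.05378166 0.06055549]
```

View pics/w8.png

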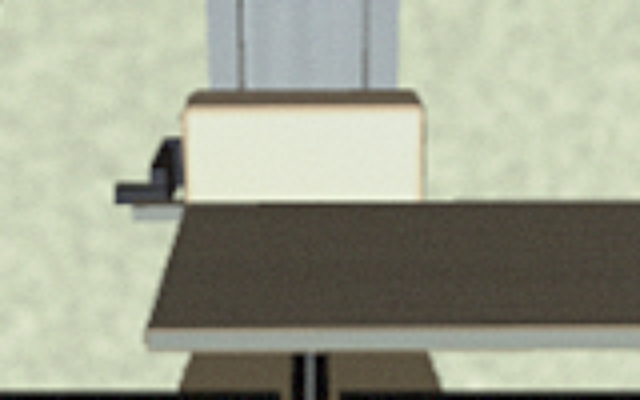

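```bash
python3 -m creep '[{"translation":[0.0008,0,0],"rot":[0,0,0],"jaw":0},{"translation":[0,0,0],"rot":[0,0,0],"jaw":0}]'|egrep 'pos|for'
python3 -m creep '[{"translation":[0.0008,0,0],"rot":[0,0,0],"jaw":0},{"translation":[0,0,0],"rot":[0,0,0],"jaw":0}]'|egrep 'pos|for'
python3 - <<'E'
from h import *
import cv2
im=optics.get_image('wrist')[:,:,::-1];cv2.imwrite("pics/w9.png",cv2.resize(im[160:260,240:400],None,fx=4,fy=4))
s=arm.observe();print(s['force'],s['position'])
E
```

```text
position: [0.5441, 0.0543, 0.0606]
force: [-0.2, -0.1, 0.1]
position: [0.5439, 0.0548, 0.0606]
force: [1.0, -0.6, -0.6]
[ 0.54821225 -0.35188979  1.05821118] [0.54390987 0.05482503 0.06061277]
```

View pics/w9.png

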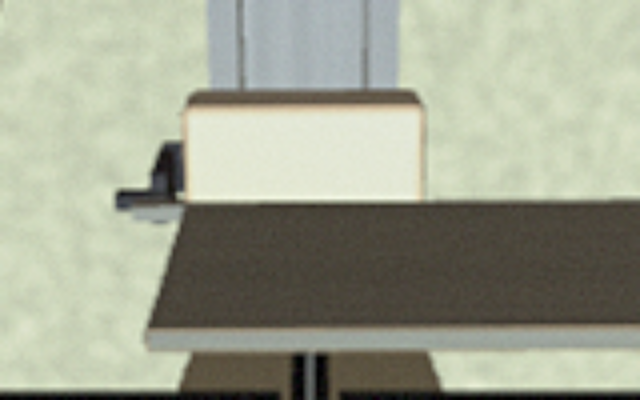

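```bash
python3 -m creep '[{"translation":[0.0008,0,0],"rot":[0,0,0],"jaw":0},{"translation":[0,0,0],"rot":[0,0,0],"jaw":0}]'|egrep 'pos|for'
python3 - <<'E'
from h import *
import cv2
im=optics.get_image('wrist')[:,:,::-1];cv2.imwrite("pics/w10.png",cv2.resize(im[160:260,240:400],None,fx=4,fy=4))
s=arm.observe();print(s['force'],s['position'])
E
```

```text
position: [0.5438, 0.0552, 0.0606]
force: [0.8, -2.0, -1.1]
[ 1.02125249 -1.13618414 -0.88601592] [0.5437898  0.05522611 0.06064819]
```

View pics/w10.png

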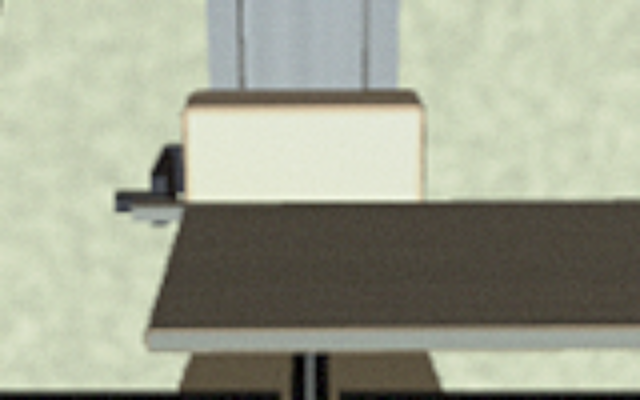

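```bash
python3 -m creep '[{"translation":[0.0008,0,0],"rot":[0,0,0],"jaw":0},{"translation":[0,0,0],"rot":[0,0,0],"jaw":0}]'|egrep 'pos|for'
python3 -m creep '[{"translation":[-0.003,0,0],"rot":[0,0,0],"jaw":0},{"translation":[-0.005,0,0],"rot":[0,0,0],"jaw":0},{"translation":[-0.01,0,0],"rot":[0,0,0],"jaw":0},{"translation":[-0.02,0,0],"rot":[0,0,0],"jaw":0},{"translation":[0,0,0],"rot":[0,0,0],"jaw":0},{"translation":[0,0,0],"rot":[0,0,0],"jaw":0}]'|egrep 'pos|for'
python3 - <<'E'
from h import *
import cv2
Z=dict(fin=.055,seat=.014,index=.024)
im=optics.get_image('wrist')[:,:,::-1];cv2.imwrite("pics/w11.png",cv2.resize(im[110:260,230:430],None,fx=4,fy=4))
i=optics.camera_info('wrist')
for n in ("fin","seat","index"):
    for x in optics.pinpoint('wrist',n)[:2]: print(n,x['location'],round(x['score'],2),ray(i,x['location'],Z.get(n,0)).round(4))
T=np.array([.507,.058,.024]);print(px(i,T),px(i,T+[0,0,.003]),px(i,T+np.array([-.00284,.00959,.003])))
E
```

```text
position: [0.5437, 0.0555, 0.0607]
force: [1.8, -4.6, -1.6]
position: [0.5548, 0.018, 0.0608]
force: [0.3, -0.3, -0.5]
fin [316.2, 162.7] 0.7 [0.5372 0.07   0.055 ]
index [272.8, 154.4] 0.48 [0.5079 0.0615 0.024 ]
[np.float64(270.3495593730885), np.float64(158.78428524194578)] [np.float64(269.6724433586726), np.float64(159.48780384488649)] [np.float64(268.99359182175624), np.float64(144.87197136604254)]
```

View pics/w11.png

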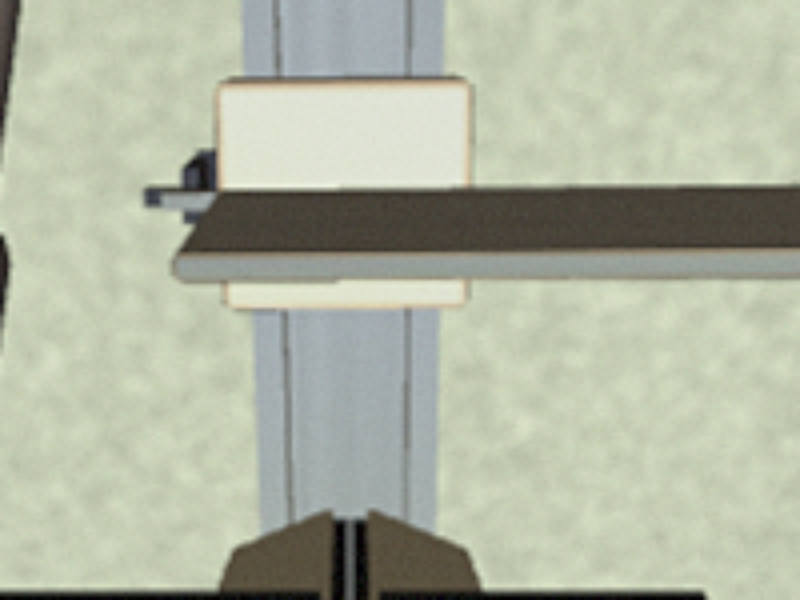

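The pointer now lies over the tab (both near crop row 198) with the fingers about 35 mm clear. I'll rise, check once more, and hand in.

```bash
python3 -m creep '[{"translation":[-0.01,0,-0.03],"rot":[0,0,0],"jaw":0},{"translation":[-0.01,0,-0.04],"rot":[0,0,0],"jaw":0},{"translation":[0,0,-0.04],"rot":[0,0,0],"jaw":0},{"translation":[0,0,0],"rot":[0,0,0],"jaw":0},{"translation":[0,0,0],"rot":[0,0,0],"jaw":0}]'
python3 - <<'E'
from h import *
import cv2
im=optics.get_image('wrist')[:,:,::-1];cv2.imwrite("pics/w12.png",im)
T=np.array([.507,.058,.024]);i=optics.camera_info('wrist');print(px(i,T),px(i,T+[0,0,.003]),px(i,T+np.array([-.00284,.00959,.003])))
E
```

```text
clock: 12.45
position: [0.5618, 0.0013, 0.173]
ee_rot: [1.869, 2.522, 0.006]
force: [0.3, 0.6, -0.4]
width: 0.004
[np.float64(285.22011488651515), np.float64(124.06481902076443)] [np.float64(284.917672443764), np.float64(124.1977843975569)] [np.float64(284.65542368582226), np.float64(114.15753562833827)]
```

View pics/w12.png

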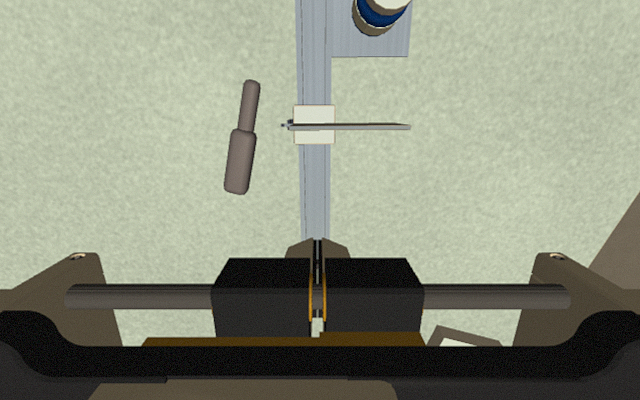

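The pointer sits on the tab at about (285,125), the fingers are clear, and the cover and pill bottle look undisturbed.

```bash
python3 -c "
from cell import arm
print(arm.sign_off())"
```

```text
the job is handed in; nothing more can be done
None
```

I pushed the stop along its rail with the closed fingertips until it went into the catch, backed the arm off, and handed the job in at about 12.5 s.

- **Push:** The force was about 2 N while sliding and peaked near 9 N at the first pin. It then fell to about 0 as the stop dropped in, and the last nudge read under 5 N. These come from the wrist reading, which drifts by about 1 N.
- **The click:** I saw the force dip, but not the stop jumping ahead of the fingers as described. It stayed against them, so I nudged it on in 0.8 mm steps.
- **Final position:** After backing off, the stop's pointer stood over the index tab to within about 0.5 mm, judged from the wrist picture. The seat finder gave no result in that picture. Earlier fin and seat estimates from the different cameras disagreed by 5–10 mm, so I relied on the pointer and tab.
- **Other things on the shelf:** The cover and pill bottle look undisturbed in the last picture, and the gripper is well clear of everything. The jar was out of that view and I didn't check it again, but the arm never went near it.

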